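# Slide a failed regulator through the flap of the paddock returns box

## Robot

A 6-joint arm with a two-finger parallel gripper is mounted at the origin on the work surface. World frame = base frame: x ahead of the robot, y to its left, z up, the work surface at z = 0. Lengths are in m, angles in rad, forces in N, time in s.
With the tool pointing down it reaches from about 0.35 to 0.925 m from the base axis. Payload 6.4 kg.
Tool frame: the origin (TCP) lies at the very end of the fingers, on their centre line; the grasp point (between the pads) lies 19 mm behind it (bot.tcp_to_grasp is the distance from the TCP to the grasp point, in m); z points along the fingers, y is the line along which they close (so a half turn about z gives the same grasp; the last joint's range is limited). The gripper opens to 94 mm and grips with 3 to 60 N. Pads are 16 mm wide; open, the fingers measure 119 mm over their backs; the gripper's body (75 mm by 177 mm) begins 78 mm behind the grasp point.
Start: joints at [1.142, 0.245, 1.558, -0, 1.339, -0.174], TCP at [0.164, 0.629, 0.205] pointing down, gripper open.
Joint ranges: [-3.13, 3.13], [-1.02, 2.26], [0.13, 2.54], [-0.95, 4.09], [0.21, 2.88], [-2.74, 2.74]. Speed limits (rad/s): [2.57, 2.57, 3.14, 3.14, 3.14, 3.14].

## Interface

Orientations are given as a unit quaternion [x, y, z, w].
In Python, from cell import bot gives the robot as it stands. The module is installed in compiled form; this text tells all that it offers.
- The arm moves only by the shell command python3 -m crank 'ROWS'. ROWS is JSON, a list of rows, each a list of 7 numbers: the shift along the tool's x, y, z in mm, then the turn, a rotation vector about the tool's x, y, z in degrees, then the opening, from 0 (shut) to 1 (fully open). A call has 1 to 8 rows; each row is the pose to reach, as a shift and turn from the pose commanded when the call began, along the tool's axes at that moment; what a row does not reach only later rows make up. A row lasts 1/12 s, in which the tool goes at most 41.7 mm and 7.16 degrees, less where a joint would pass 70% of its speed; a pose out of reach is approached as far as the arm can. A call with a gripper value outside its range is refused whole. The fingers move at their own pace and stop on an object; the grip force is fixed at half the most. Time passes only in rows, so rows that repeat a pose let the fingers close. It gives the time, the measured TCP pose, the force, the opening and the grip force at its end, in the units of the state.
- bot.sense(): the state, without advancing time (a new reading comes with each control period).
- bot.camera(name): name is "scene" or "side" or "wrist"; returns a dict with "frame" (420x560x3 uint8, red, green, blue), "fx", "fy", "cx", "cy" (pixels), "xyz" and "orientation" of the camera in the world. Camera axes: x right, y down, z forward; pixel columns grow to the right and rows downward; lengths in m; the calibration is good to about 2 mm. A picture is of the moment at which its call begins. There is no depth.
- bot.sign_off(): hands the job in; it is judged then, once.
The state is a dict: "time": time; "joints": joint angles; "joint_velocities": joint speeds; "effort": joint torques, N m; "eef_pos": TCP position; "eef_rot": TCP orientation; "ft_force": force on the tool from outside, world axes, zero at the start; "torque": the same for the moment, N m; "opening": opening from 0.0 (shut) to 1.0 (fully open); "finger_force": force on a finger pad.
Only numpy, scipy, OpenCV 4.12 (cv2) and the standard library are available. Lean on these libraries where they do the work, as an engineer would, in place of code of your own. Each camera call takes 0.05 s, during which the arm holds its last target. There are 200 camera calls.

## Task

The failed regulator (the finned black block on the feed shelf) is still hot: do not pick it up. Push it along the shelf with your fingertips, steadily and without flicking it, in through the hanging flap until it drops into the returns box, then draw your fingers back so that the flap falls shut behind it. Leave the other things on the bench where they are.

Things in the scene. Friction and masses are not known exactly. Their poses are not given: they have to be found in the camera images.
- return_box: grey sheet-steel returns box with a clear lid, 252 mm long, 180 wide, 166 high, fixed to the bench, a steel feed shelf on its flap side. Origin on the bench top below the middle of the flap. Its x axis is level: the feed direction (along the shelf, through the flap, into the box); y across, z up. The box spans x = 0 to +252 mm; its floor is 6 mm above the bench
- shelf_end (a point): middle of the open outer end of the feed shelf, at shelf floor level (100 mm above the bench, box x = -290 mm), same axes as the box. The shelf runs to box x = +6 mm, just inside the flap; there a steep 56 degree chute drops to the box floor. Smooth steel. Side lips 14 mm high, 162 mm apart inside; guides as high narrow this from box x = -90 mm (160 mm) to -5 mm (106 mm)
- sill (a point): middle of the doorway at shelf floor level (100 mm above the bench, box x = 0), same axes as the box. The doorway is 110 mm wide, 48 mm high; over it is the flap's hinge, a barrel 8 mm thick, its centre 50 mm above the shelf floor, standing out 9.5 mm in front of the box. The box top is 66.5 mm above the shelf floor
- flap (a joint): the flap: aluminium plate 106 mm wide, 46 high, 3 thick, 50 g, hung from a level hinge along its top, lower edge 2 mm above the shelf floor. 0 = hanging shut; grows as it is pushed inwards (feed direction), up to 1.45 rad. It cannot open outwards, moves freely, and falls shut by its own weight when nothing holds it
- regulator_mid (a point): failed motorcycle regulator: black finned block 96 mm long (x axis), 56 wide (y), 28 high, 0.2 to 0.45 kg, flat on the shelf, long axis within 25 degrees of the feed direction. A round ear 7 mm high low on each long side (74 mm over the ears). Site: centre of the block, 14 mm above its underside. With its middle past the shelf's inner end it tips and slides down the chute
- funnel: an orange plastic funnel standing mouth down on the bench, 116 mm across, 115 mm high; origin at the centre of its underside. Leave it alone
- fluid_bottle: a white bottle with a cap, 62 mm across, 135 mm high, standing on the bench; origin at the centre of its underside. Leave it alone
- spanner: a steel spanner lying on the bench, about 180 mm long, 38 wide, 8 thick; origin at its underside, near the middle, x along it. Leave it alone
- socket: a steel socket standing on the bench, 28 mm across, 34 mm high; origin at the centre of its underside. Leave it alone
There are look-alikes about, which are no part of the job. Of the things shaped like the part that bears regulator_mid, the black one is meant.

How it is judged:
By the outcome, as a careful person would: the job done as asked, in the order asked, and still so for the second after the job is handed in, with the robot touching nothing.
It also fails if it takes over 45 s, if anything falls off the work surface, if the arm or the gripper's body presses on something with over 40 N, if the wrist force passes 120 N, or if a joint passes its speed limit or range.

## Working session

There is one attempt and no reset: what is moved stays moved. The work goes in short steps, Python scripts to look and compute and a shell command to move; the robot and the scene stay as the last step left them, time stands still between calls to the robot, and variables do not carry over. Pictures are saved under pics/ and viewed, at most 10 in all, crops included, and the job is handed in when it is done.

```bash
mkdir -p pics; cat > h.py <<'E'
import numpy as np, cv2
from scipy.spatial.transform import Rotation as R
from cell import bot
def ray(c,u,v):
    d=R.from_quat(c["orientation"]).apply([(u-c["cx"])/c["fx"],(v-c["cy"])/c["fy"],1]); return np.array(c["xyz"]),d
def onz(c,u,v,z):
    o,d=ray(c,u,v); return o+d*(z-o[2])/d[2]
def proj(c,p):
    q=R.from_quat(c["orientation"]).inv().apply(np.array(p)-c["xyz"]); return q[0]/q[2]*c["fx"]+c["cx"],q[1]/q[2]*c["fy"]+c["cy"]
def save(c,n): cv2.imwrite("pics/"+n,c["frame"][:,:,::-1])
E
python3 - <<'E'
from h import *
import pickle
for n in("scene","side"):
    c=bot.camera(n); save(c,n+"1.png"); pickle.dump(c,open(n+".pkl","wb")); print(n,c["fx"],c["cx"],c["cy"],c["xyz"],R.from_quat(c["orientation"]).as_matrix()[:,2])
s=bot.sense();print(s["time"],s["eef_pos"],s["eef_rot"],s["opening"],s["ft_force"])
E
```

```text
scene 520.8975010969909 272.3037711856041 211.78765163223997 [ 1.33181    -0.10105762  0.79908645] [-0.74716437  0.08893128 -0.65866277]
side 420.6547368258369 272.9196984387378 215.9245259132542 [0.42391964 0.66548135 0.76689131] [ 0.14677051 -0.70660718 -0.69221724]
0.1 [0.16360577 0.62852973 0.20449566] [ 1.27065222e-01  9.91894015e-01 -7.93990493e-04 -2.46744591e-04] 1.004863631006091 [ 0.34908279 -0.3288491  -0.1499075 ]
```

View pics/scene1.png

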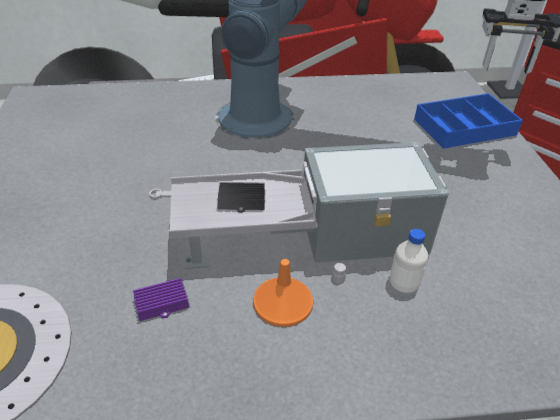

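View pics/side1.png

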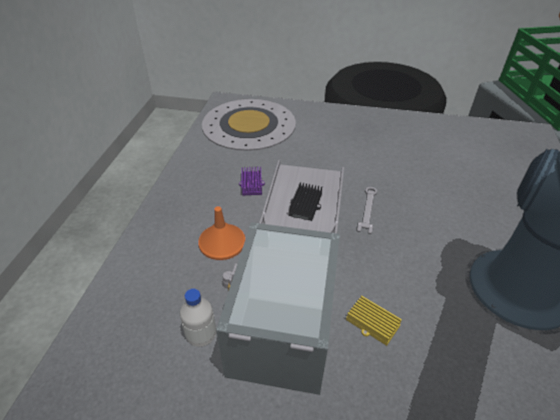

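The scene picture shows three finned blocks: black on the shelf (241,197), purple on the bench (161,299), and yellow, seen from the side camera (374,319). The black one on the feed shelf is the one meant. I'll confirm it in an enlarged crop.

```bash
python3 - <<'E'
from h import *
import pickle
a=pickle.load(open("scene.pkl","rb"));b=pickle.load(open("side.pkl","rb"))
A=cv2.resize(a["frame"][140:270,150:450],None,fx=2.6,fy=2.6,interpolation=cv2.INTER_CUBIC)
B=cv2.resize(b["frame"][155:355,225:345],None,fx=1.25,fy=1.25)
cv2.imwrite("pics/c1.png",A[:,:,::-1])
for n,c,roi,z in(("scene",a,(170,165,320,225),.128),("side",b,(255,160,345,232),.128)):
    x0,y0,x1,y1=roi;m=(c["frame"][y0:y1,x0:x1].max(2)<60).astype(np.uint8)
    k,l,s,ce=cv2.connectedComponentsWithStats(m);i=1+s[1:,4].argmax()
    pts=np.argwhere(l==i)[:,::-1]+[x0,y0]
    W=np.array([onz(c,u,v,z)[:2] for u,v in pts],np.float32)
    r=cv2.minAreaRect(W*1000);print(n,s[i],r,cv2.boxPoints(r).round().tolist())
# box top corners
for n,c,P in(("scene",a,[(304,150),(430,147),(441,192),(314,197)]),("side",b,[(254,231),(330,235),(324,347),(230,334)])):
    print(n,[onz(c,*p,.1665)[:2].round(3).tolist() for p in P])
E
```

```text
scene [ 58  19  36  26 608] ((517.7655639648438, -60.20643615722656), (72.40330505371094, 79.5113754272461), 84.72867584228516) [[475.0, -93.0], [554.0, -100.0], [561.0, -28.0], [482.0, -21.0]]
side [ 34  24  33  36 755] ((494.5788879394531, -49.07962417602539), (110.811767578125, 65.22709655761719), 84.48481750488281) [[457.0, -101.0], [522.0, -107.0], [532.0, 3.0], [467.0, 9.0]]
scene [[0.421, 0.073], [0.433, 0.347], [0.585, 0.317], [0.579, 0.068]]
side [[0.579, 0.102], [0.43, 0.084], [0.414, 0.326], [0.564, 0.333]]
```

View pics/c1.png

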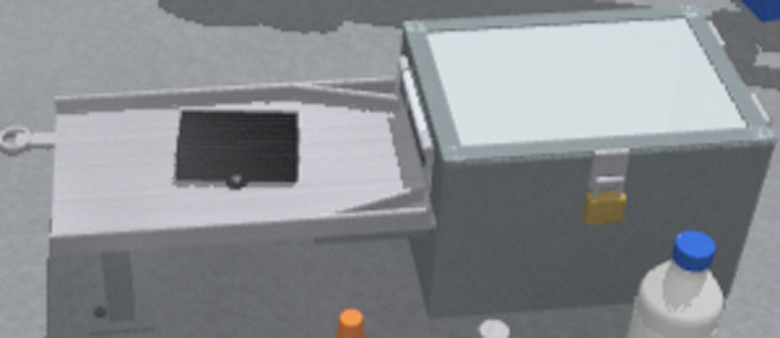

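The crop confirms the black finned block on the shelf at about (241,196), with its ear at (241,210). The shelf's outer end is at x≈172 and the flap at x≈305.

```bash
python3 - <<'E'
from h import *
import pickle
a=pickle.load(open("scene.pkl","rb"));b=pickle.load(open("side.pkl","rb"))
P=[(403,28),(705,10),(772,130),(442,158)]
print("top",[onz(a,150+u/2.6,140+v/2.6,.1665)[:2].round(4).tolist() for u,v in P])
print("lips",[onz(a,150+u/2.6,140+v/2.6,.114)[:2].round(4).tolist() for u,v in [(57,98),(402,80),(52,236),(430,207)]])
B=cv2.resize(b["frame"][155:355,215:365],None,fx=4,fy=4,interpolation=cv2.INTER_CUBIC)[:600]
B=cv2.resize(b["frame"][155:300,215:365],None,fx=4,fy=4,interpolation=cv2.INTER_CUBIC)
cv2.imwrite("pics/c2.png",B[:,:,::-1])
E
```

```text
top [[0.424, 0.0746], [0.419, 0.3318], [0.5801, 0.3307], [0.5907, 0.0777]]
lips [[0.4251, -0.2117], [0.4249, 0.0766], [0.5921, -0.2089], [0.5854, 0.0734]]
```

View pics/c2.png

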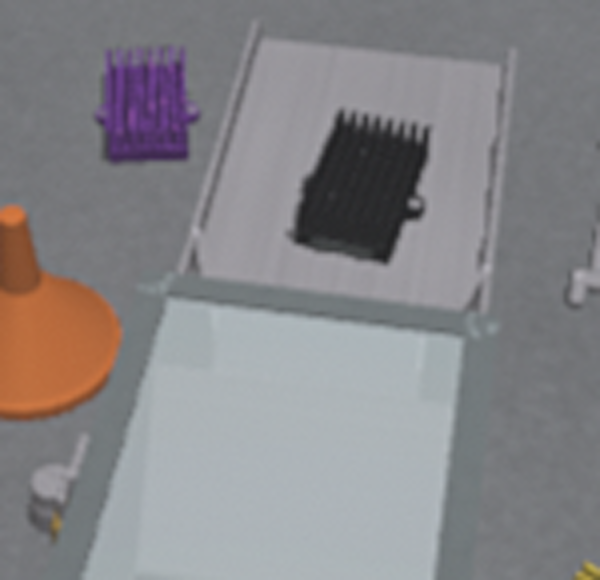

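The side crop shows the block slightly turned: its outer end runs from (340,112) to (428,128) and its inner end from (296,235) to (388,260). The lips run (255,25)-(180,270) and (512,52)-(485,310).

```bash
python3 - <<'E'
from h import *
import pickle
a=pickle.load(open("scene.pkl","rb"));b=pickle.load(open("side.pkl","rb"))
f=lambda L,z:[onz(b,215+u/4,155+v/4,z)[:2].round(4).tolist() for u,v in L]
print("lips",f([(255,25),(180,270),(512,52),(485,310)],.114))
print("boxtop",f([(158,288),(485,325)],.1665))
print("blk top z.128",f([(340,112),(428,128)],.128)); print("base near z .1-.11",f([(296,235),(388,260)],.128),f([(296,238),(388,264)],.1))
g=lambda L,z:[onz(a,150+u/2.6,140+v/2.6,z)[:2].round(4).tolist() for u,v in L]
print("scene blk", g([(180,110),(299,110)],.128),g([(175,181),(298,186)],.1), "top?",g([(176,172),(298,178)],.128))
E
```

```text
lips [[0.5886, -0.2047], [0.5861, 0.0252], [0.4229, -0.2085], [0.4184, 0.0227]]
boxtop [[0.581, 0.0914], [0.4179, 0.0846]]
blk top z.128 [[0.5187, -0.1107], [0.4655, -0.1062]]
base near z .1-.11 [[0.526, -0.0005], [0.4736, 0.0091]] [[0.53, -0.0272], [0.4754, -0.0164]]
scene blk [[0.4679, -0.1109], [0.4762, -0.0158]] [[0.5222, -0.1179], [0.5366, -0.0222]] top? [[0.5442, -0.1162], [0.5593, -0.0245]]
```

```bash
cat >> h.py <<'E'
F=np.array([-.012,1,0])
def tgt(p,yaw=0,tilt=15):
    f=R.from_euler('z',yaw,degrees=True).apply(F/np.linalg.norm(F)); z=np.array([0,0,-1.]); 
    Rt=R.from_matrix(np.c_[f,np.cross(z,f),z])*R.from_euler('y',tilt,degrees=True)
    s=bot.sense(); Rn=R.from_quat(s["eef_rot"])
    print(round(s["time"],2),"now",np.round(s["eef_pos"],4),"F",np.round(s["ft_force"],1),"op",round(s["opening"],2))
    print("shift mm",np.round(Rn.inv().apply(np.array(p)-s["eef_pos"])*1000,1),"turn deg",np.round((Rn.inv()*Rt).as_rotvec(degrees=True),1))
E
python3 -c "
from h import *
tgt([.492,-.165,.21])"
```

```text
0.1 now [0.1636 0.6285 0.2045] F [ 0.3 -0.3 -0.1] op 1.0
shift mm [-517.8 -685.1   -4.5] turn deg [-9.9 12.9 74.2]
```

```bash
python3 -m crank '[[-24,-32,-2,0,0,7,1],[-48,-64,-4,0,0,14,0.8],[-72,-96,-6,0,0,21,0.6],[-96,-128,-8,0,0,28,0.4],[-120,-160,-10,0,0,35,0.25],[-144,-192,-10,0,0,42,0.25],[-168,-224,-10,0,0,49,0.25],[-192,-256,-10,0,0,56,0.25]]'; python3 -c "
from h import *
tgt([.492,-.165,.21])"
```

```text
time: 0.77
eef_pos: [0.285, 0.3311, 0.2151]
eef_rot: [0.58, 0.815, -0.0, 0.0]
ft_force: [1.2, 0.3, 0.2]
opening: 0.541
finger_force: 0.0
0.77 now [0.285  0.3311 0.2151] F [1.2 0.3 0.2] op 0.54
shift mm [-536.5   33.3    5.2] turn deg [-2.4 14.9 18.3]
```

```bash
python3 -m crank '[[-38,2,0,0,2,2,0.25],[-76,5,0,-1,4,5,0.25],[-114,7,0,-1,6,7,0.25],[-152,10,0,-1,8,9,0.25],[-190,12,0,-2,9,11,0.25],[-228,15,0,-2,11,14,0.25],[-266,17,0,-2,13,16,0.25],[-304,19,0,-2.4,15,18.3,0.25]]'; python3 -c "
from h import *
tgt([.492,-.165,.21])"
```

```text
time: 1.43
eef_pos: [0.4043, 0.0505, 0.2156]
eef_rot: [0.696, 0.706, 0.093, -0.094]
ft_force: [0.3, 0.6, 0.4]
opening: 0.254
finger_force: 0.0
1.43 now [0.4043 0.0505 0.2156] F [0.3 0.6 0.4] op 0.25
shift mm [-210.7   84.5  -51.5] turn deg [-0.  -0.2  0.2]
```

```bash
python3 -m crank '[[-35,14,-9,0,0,0,0.25],[-70,28,-17,0,0,0,0.25],[-105,42,-26,0,0,0,0.25],[-140,56,-34,0,0,0,0.25],[-175,70,-43,0,0,0,0.25],[-210,84,-51,0,0,0,0.25],[-210,84,-51,0,0,0,0.25]]'; python3 -c "
from h import *
import pickle
c=bot.camera('wrist');save(c,'w1.png');pickle.dump(c,open('w1.pkl','wb'))
c=bot.camera('scene');save(c,'s2.png')
tgt([.492,-.165,.108])"
```

```text
time: 2.02
eef_pos: [0.4929, -0.1672, 0.2086]
eef_rot: [0.697, 0.705, 0.092, -0.094]
ft_force: [-0.2, 0.0, 1.0]
opening: 0.254
finger_force: 0.0
2.12 now [ 0.4915 -0.1628  0.2089] F [-0.6  0.2  0.6] op 0.25
shift mm [-28.6   0.7  96.8] turn deg [-0.2 -0.2  0.2]
```

View pics/w1.png

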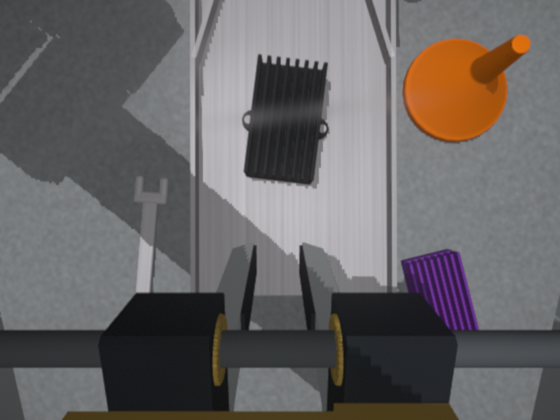

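The wrist view shows the block's rear end at (246,175)-(313,183) and the fingers centred at about column 278, in line with it. The shelf's centre line is at column 294, and the path is clear.

```bash
python3 - <<'E'
from h import *
import pickle
c=pickle.load(open('w1.pkl','rb'))
f=lambda L,z:[onz(c,u,v,z)[:2].round(4).tolist() for u,v in L]
print("rear",f([(246,175),(313,183)],.128),"front",f([(259,57),(327,64)],.128))
print("lips",f([(195,280),(195,60),(394,280),(392,60)],.114))
E
```

```text
rear [[0.4682, -0.1124], [0.5208, -0.1181]] front [[0.4773, -0.0196], [0.5308, -0.0245]]
lips [[0.426, -0.1978], [0.4237, -0.0164], [0.5896, -0.1959], [0.5863, -0.0146]]
```

```bash
python3 -m crank '[[-7,1,25,0,0,0,0.25],[-14,2,49,0,0,0,0.25],[-21,3,73,0,0,0,0.25],[-25,3,87,0,0,0,0.25],[-27,3,94,0,0,0,0.25],[-27,3,94,0,0,0,0.25]]'; python3 -c "
from h import *
tgt([.4945,-.130,.110]);tgt([.4945,-.03,.110])"
```

```text
time: 2.62
eef_pos: [0.4934, -0.1616, 0.1106]
eef_rot: [0.694, 0.707, 0.092, -0.096]
ft_force: [0.0, -0.2, -0.2]
opening: 0.247
finger_force: 0.0
2.62 now [ 0.4934 -0.1616  0.1106] F [ 0.  -0.2 -0.2] op 0.25
shift mm [30.3  1.7  8.9] turn deg [-0.3 -0.3  0.3]
2.62 now [ 0.4934 -0.1616  0.1106] F [ 0.  -0.2 -0.2] op 0.25
shift mm [126.8   3.6  35.2] turn deg [-0.3 -0.3  0.3]
```

```bash
python3 -m crank '[[4,0,1,0,0,0,0.25],[8,0,2,0,0,0,0.25],[12,1,3,0,0,0,0.25],[16,1,4.2,0,0,0,0.25],[20,1,5.3,0,0,0,0.25],[23,1,6.1,0,0,0,0.25],[26,1,6.9,0,0,0,0.25],[29,1,7.7,0,0,0,0.25]]'; python3 -m crank '[[2,0,0.6,0,0,0,0.25],[4,0,1.1,0,0,0,0.25],[7,0,1.9,0,0,0,0.25],[10,0,2.7,0,0,0,0.25],[13,0,3.5,0,0,0,0.25],[16,0,4.3,0,0,0,0.25],[19,0,5.1,0,0,0,0.25],[22,0,5.9,0,0,0,0.25]]';  python3 -c "
from h import *
import pickle
c=bot.camera('wrist');save(c,'w2.png');pickle.dump(c,open('w2.pkl','wb'))
tgt([.505,-.0,.110])"
```

```text
time: 3.28
eef_pos: [0.4952, -0.1332, 0.1122]
eef_rot: [0.695, 0.707, 0.092, -0.094]
ft_force: [0.8, -0.5, -0.5]
opening: 0.25
finger_force: 0.0
time: 3.95
eef_pos: [0.4948, -0.1105, 0.1122]
eef_rot: [0.695, 0.707, 0.092, -0.094]
ft_force: [0.2, -1.3, -0.2]
opening: 0.252
finger_force: 0.3
4.0 now [ 0.4947 -0.1099  0.1122] F [-0.5 -0.4 -0.2] op 0.25
shift mm [105.3  12.3  30.8] turn deg [-0.1 -0.2  0.3]
```

View pics/w2.png

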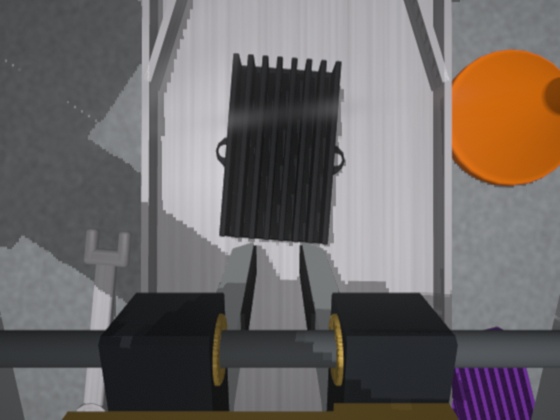

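The wrist view shows the fingertips just touching the rear face at row ~242, centred on the block. The block's middle (column 281) is left of the shelf centre (column 297), so I'll push on with a slight drift to +x.

```bash
python3 -m crank '[[2.5,0,0.7,0,0,0,0.25],[5.5,0,1.5,0,0,0,0.25],[9,0.5,2.4,0,0,0,0.25],[12.5,1,3.4,0,0,0,0.25],[16,1.5,4.3,0,0,0,0.25],[19.5,2,5.2,0,0,0,0.25],[23,2.5,6.2,0,0,0,0.25],[26.5,3,7.1,0,0,0,0.25]]'; python3 -m crank '[[3.5,0.5,0.9,0,0,0,0.25],[7,1,1.9,0,0,0,0.25],[10.5,1.5,2.8,0,0,0,0.25],[14,2,3.8,0,0,0,0.25],[17.5,2.5,4.7,0,0,0,0.25],[21,3,5.6,0,0,0,0.25],[24.5,3.5,6.6,0,0,0,0.25],[28,4,7.5,0,0,0,0.25]]';  python3 -c "
from h import *
import pickle
c=bot.camera('wrist');save(c,'w3.png');pickle.dump(c,open('w3.pkl','wb'))
tgt([.505,-.0,.110])"
```

```text
time: 4.67
eef_pos: [0.4973, -0.0829, 0.1123]
eef_rot: [0.695, 0.707, 0.092, -0.094]
ft_force: [0.2, -1.1, -0.0]
opening: 0.252
finger_force: 0.3
time: 5.33
eef_pos: [0.5009, -0.0539, 0.1124]
eef_rot: [0.695, 0.707, 0.092, -0.094]
ft_force: [0.2, -1.7, 0.5]
opening: 0.252
finger_force: 0.3
5.38 now [ 0.5008 -0.0533  0.1124] F [-0.   0.6  0.4] op 0.25
shift mm [50.7  5.1 16.2] turn deg [-0.1 -0.2  0.3]
```

View pics/w3.png

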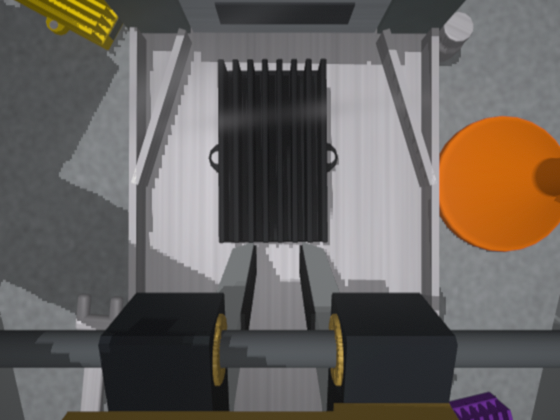

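The block is now square to the shelf (columns 219-327, middle 273), the door guides are centred at about column 284, and the flap is still shut ahead. I'll keep pushing with about 5 mm more drift to +x.

```bash
python3 -m crank '[[2.5,0.5,0.7,0,0,0,0.25],[5.5,1,1.5,0,0,0,0.25],[9,1.5,2.4,0,0,0,0.25],[12.5,2,3.4,0,0,0,0.25],[16,2.5,4.3,0,0,0,0.25],[19.5,3,5.2,0,0,0,0.25],[23,3.5,6.2,0,0,0,0.25],[26.5,4,7.1,0,0,0,0.25]]'; python3 -m crank '[[3.5,0.2,0.9,0,0,0,0.25],[7,0.4,1.9,0,0,0,0.25],[10.5,0.6,2.8,0,0,0,0.25],[14,0.8,3.8,0,0,0,0.25],[17.5,1,4.7,0,0,0,0.25],[21,1,5.6,0,0,0,0.25],[24.5,1,6.6,0,0,0,0.25],[28,1,7.5,0,0,0,0.25]]';  python3 -c "
from h import *
import pickle
c=bot.camera('wrist');save(c,'w4.png');pickle.dump(c,open('w4.pkl','wb'))
tgt([.502,.032,.111])"
```

```text
time: 6.05
eef_pos: [0.5044, -0.0264, 0.1124]
eef_rot: [0.695, 0.707, 0.092, -0.094]
ft_force: [1.0, -0.4, -0.6]
opening: 0.252
finger_force: 0.4
time: 6.72
eef_pos: [0.5048, 0.0027, 0.1125]
eef_rot: [0.695, 0.707, 0.092, -0.094]
ft_force: [0.4, -0.5, -0.9]
opening: 0.251
finger_force: 0.4
6.77 now [0.5047 0.0032 0.1124] F [-0.3  0.   0.3] op 0.25
shift mm [27.4 -2.2  8.9] turn deg [-0.1 -0.2  0.3]
```

View pics/w4.png

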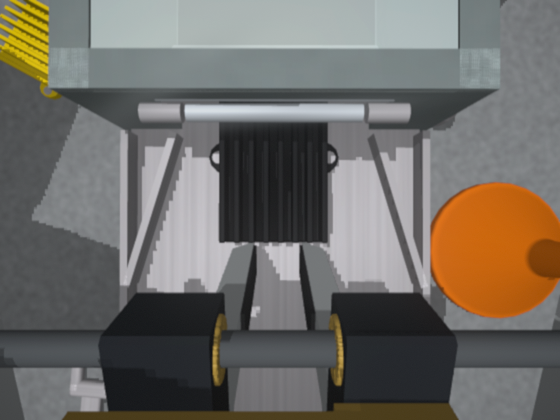

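The block's nose is under the hinge and pushing the flap in, centred on the doorway (273 against 275). I'll go straight on.

```bash
python3 -m crank '[[2.5,0,0.7,0,0,0,0.25],[5.5,0,1.5,0,0,0,0.25],[9,0,2.4,0,0,0,0.25],[12.5,0,3.4,0,0,0,0.25],[16,0,4.3,0,0,0,0.25],[19.5,0,5.2,0,0,0,0.25],[22.5,0,6.0,0,0,0,0.25],[25,0,6.7,0,0,0,0.25]]'; python3 -m crank '[[2,0,0.5,0,0,0,0.25],[4,0,1.1,0,0,0,0.25],[6,0,1.6,0,0,0,0.25],[8,0,2.1,0,0,0,0.25],[10,0,2.7,0,0,0,0.25],[10,0,2.7,0,0,0,0.25]]';  python3 -c "
from h import *
import pickle
c=bot.camera('wrist');save(c,'w5.png')
tgt([.502,.05,.111])"
```

```text
time: 7.43
eef_pos: [0.5045, 0.0285, 0.1126]
eef_rot: [0.695, 0.707, 0.092, -0.094]
ft_force: [-0.1, -0.7, -0.0]
opening: 0.248
finger_force: 0.5
time: 7.93
eef_pos: [0.5041, 0.0389, 0.1125]
eef_rot: [0.695, 0.707, 0.092, -0.094]
ft_force: [0.3, -0.2, 1.3]
opening: 0.248
finger_force: 0.0
7.98 now [0.5041 0.0387 0.1124] F [ 0.1 -0.1 -0.8] op 0.25
shift mm [10.5 -1.9  4.3] turn deg [-0.1 -0.1  0.3]
```

View pics/w5.png

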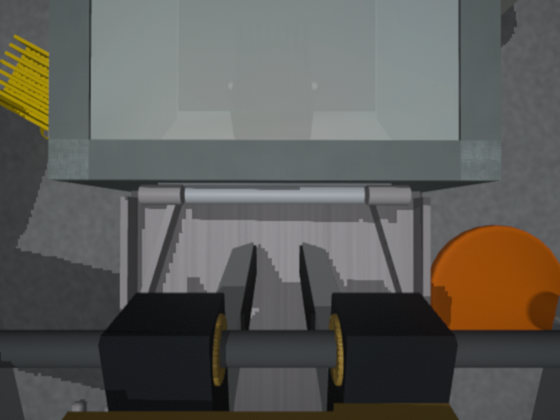

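The block has left the shelf and shows through the lid at about (273,80). Next I draw the fingers back and up, then check the flap.

```bash
python3 -m crank '[[-5,0,-1.3,0,0,0,0.25],[-15,0,-4,0,0,0,0.25],[-30,0,-8,0,0,0,0.25],[-45,0,-12,0,0,0,0.25],[-60,0,-16,0,0,0,0.25],[-75,0,-20,0,0,0,0.25],[-85,0,-23,0,0,0,0.25],[-90,0,-24,0,0,0,0.25]]'; python3 -m crank '[[3,0,-10,0,0,0,0.25],[7,0,-27,0,0,0,0.25],[13,0,-48,0,0,0,0.25],[18,0,-67,0,0,0,0.25],[20,0,-75,0,0,0,0.25],[20,0,-75,0,0,0,0.25],[20,0,-75,0,0,0,0.25],[20,0,-75,0,0,0,0.25]]';  python3 -c "
from h import *
w=bot.camera('wrist')['frame'];s=bot.camera('scene')['frame'][130:280,150:450];d=bot.camera('side')['frame'][150:360,200:400]
o=np.zeros((600,800,3),np.uint8);o[:300,:400]=cv2.resize(w,(400,300));o[300:,:600]=cv2.resize(s,(600,300));o[:300,400:686]=cv2.resize(d,(286,300))
cv2.imwrite('pics/fin.png',o[:,:,::-1])
tgt([.502,.05,.111])"
```

```text
time: 8.65
eef_pos: [0.5061, -0.0565, 0.1124]
eef_rot: [0.696, 0.706, 0.092, -0.094]
ft_force: [-0.3, 0.4, -0.1]
opening: 0.25
finger_force: 0.0
time: 9.32
eef_pos: [0.5051, -0.0543, 0.1886]
eef_rot: [0.695, 0.707, 0.092, -0.095]
ft_force: [0.1, -0.3, 0.0]
opening: 0.25
finger_force: 0.0
9.47 now [ 0.5052 -0.0545  0.1886] F [-0.1  0.7 -0.5] op 0.25
shift mm [ 80.5  -1.1 102.2] turn deg [-0.2 -0.2  0.3]
```

View pics/fin.png

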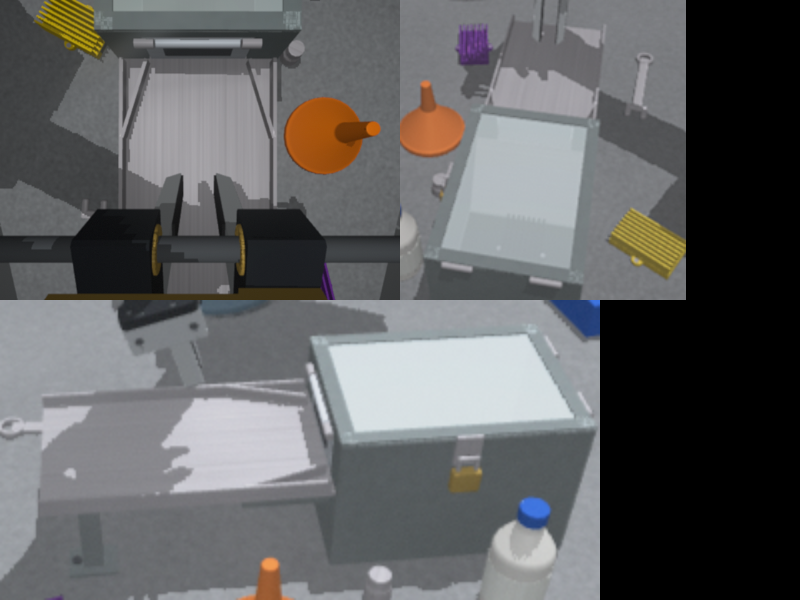

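The shelf is empty, and the block shows through the lid at the far end of the box, clear of the flap. The flap hangs as it did at the start. The fingers are free, and the funnel, bottle, spanner and socket have not moved.

```bash
python3 -c "
from cell import bot
print(bot.sign_off())"
```

```text
the job is handed in; nothing more can be done
None
```

I pushed the black regulator through the flap into the returns box and drew the fingers back; the flap looks shut in the final pictures, the other things look unmoved, and the job was handed in at about 9.5 s.

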